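# Line up the extension rings by height on the display rail

### The arm

A 6-joint arm with a two-finger parallel gripper is mounted at the origin on the work surface. World frame = base frame: x ahead of the robot, y to its left, z up, the work surface at z = 0. Lengths are in m, angles in rad, forces in N, time in s.
With the tool pointing down it reaches from about 0.275 to 0.85 m from the base axis. Payload 5.2 kg.
Tool frame: the origin (TCP) lies midway between the tips of the shut fingers; the grasp point (between the pads) lies 19 mm behind it (manip.pinch_z is the y of the grasp point in the tool frame, in m); y points along the fingers, x is the direction in which the jaws open and shut, and the axes are right-handed (so a half turn about y gives the same grasp; the last joint's range is limited). The gripper opens to 85 mm and grips with 20 to 120 N. Pads are 22 mm wide; open, the fingers measure 114 mm over their backs; the gripper's body (76 mm by 85 mm) begins 54 mm behind the grasp point. The pads swing forward as they close: fully open they stand 13 mm farther back than shut.
Start: joints at [-1.423, 0.259, 1.535, -0, 1.348, -0.203], TCP at [0.189, -0.517, 0.231] pointing down, gripper open.
Joint ranges: [-3.14, 3.14], [-0.91, 2.08], [0.19, 2.58], [-1.22, 4.36], [0.22, 2.71], [-3.12, 3.12]. Speed limits (rad/s): [2.57, 2.57, 3.14, 3.14, 3.14, 3.14].

### API

Orientations are given as a rotation vector (axis times angle).
In Python, from station import manip gives the robot as it stands. The module is installed in compiled form; this text tells all that it offers.
- The arm moves only by the shell command python3 -m creep 'ROWS' [FORCE]. ROWS is JSON, a list of rows, each a list of 3 entries, a list of its own where there are three numbers: the turn, a rotation vector about the tool's x, y, z in degrees, then the shift along the tool's x, y, z in m, then the finger opening in m, from 0 to 0.0854. A call has 1 to 10 rows; each row is the pose to reach, as a shift and turn from the pose commanded when the call began, along the tool's axes at that moment; what a row does not reach only later rows make up. A row lasts 1/8 s, in which the tool goes at most 62.5 mm and 10.7 degrees, less where a joint would pass 70% of its speed; a pose out of reach is approached as far as the arm can. A call with a gripper value outside its range is refused whole. The fingers move at their own pace and stop on an object; FORCE is the grip in N (left out, the last holds). Time passes only in rows, so rows that repeat a pose let the fingers close. It gives the time, the measured TCP pose, the force and the opening at its end, in the units of the state.
- manip.state(): the state, without advancing time (a new reading comes with each control period).
- manip.read_camera(name): name is "scene" or "top" or "wrist"; returns a dict with "img" (480x640x3 uint8, red, green, blue), "depth" (480x640 float32, m along the optical axis (not along the pixel's ray), 0 where there is no reading), "vfov" (degrees; the focal length in pixels is half the picture's height over the tangent of half this angle, whatever the lens; pixels are square), "cx", "cy" (the principal point, pixels), "dist" ([k1, k2, p1, p2, k3] as OpenCV has them; the pictures are not rectified), "rvec" (rotation vector, rad) and "tvec" (3), from world to camera coordinates, as OpenCV has them; the wrist camera has in their place "hand_eye" (4x4, takes a point from camera to tool coordinates, whose origin is the TCP and whose axes are the tool frame's). Camera axes: x right, y down, z forward; pixel columns grow to the right and rows downward; lengths in m; the calibration is good to about 2 mm. A picture is of the moment at which its call begins: read the wrist's pose just before it.
- manip.job_done(): hands the job in, once; it reports no verdict.
Trained networks look in a picture, given as the dict that the camera call returned (one of the last four; its "shot" number tells which), for a name from the list of things; names that differ only in an ending like _2 or _b are one class to them, and where a whole thing is asked for, a point or a joint stands for the part that bears it (a point fixed in the world has none). Each returns a list of dicts, best first, with "p" (0 to 1); they miss things now and then, are a little off and sometimes report something else, mostly with a low value. They report only what shows in the picture. A call takes as long as a camera call.
- manip.find_in(picture, query): "bbox" ([left, top, right, bottom] in pixels, round what is visible of it).
The state is a dict: "time_s": time; "joint_pos": joint angles; "qvel": joint speeds; "joint_torque": joint torques, N m; "tool_pos": TCP position; "orientation": TCP orientation; "ft_force": force on the tool from outside, world axes, zero at the start; "ft_torque": the same for the moment, N m; "width": finger opening in m.
Only numpy, scipy, OpenCV 4.12 (cv2) and the standard library are available. Lean on these libraries where they do the work, as an engineer would, in place of code of your own. Each camera call takes 0.05 s, during which the arm holds its last target.

### The job

Stand the four chrome extension rings on the four round mats of the display rail, one ring upright in the middle of each mat, in order of height: the tallest on the mat at the end next to the white lens on the turntable, going down to the shortest at the mug's end. Leave the white lens and the black mug where they are.

Things in the scene. Friction and masses are not known exactly. Their poses are not given: they have to be found in the camera images.
- ring_24_mid (a point): The shortest of four loose chrome extension rings: an upright plain tube, 50 mm outer diameter, wall 4.5 mm, 24 mm tall, open at both ends, standing on the counter. The point is its centre, on the axis half-way up; z is the tube's axis.
- ring_40_mid (a point): The second shortest of four loose chrome extension rings: an upright plain tube, 50 mm outer diameter, wall 4.5 mm, 40 mm tall, open at both ends, standing on the counter. The point is its centre, on the axis half-way up; z is the tube's axis.
- ring_56_mid (a point): The second tallest of four loose chrome extension rings: an upright plain tube, 50 mm outer diameter, wall 4.5 mm, 56 mm tall, open at both ends, standing on the counter. The point is its centre, on the axis half-way up; z is the tube's axis.
- ring_72_mid (a point): The tallest of four loose chrome extension rings: an upright plain tube, 50 mm outer diameter, wall 4.5 mm, 72 mm tall, open at both ends, standing on the counter. The point is its centre, on the axis half-way up; z is the tube's axis.
- mat_a: The end mat on the rail's right-hand end (-y end): fixed round black rubber mat, 66 mm diameter, one of four in a straight row 85 mm apart on a low aluminium display rail (86 mm wide, 345 mm long, 12 mm high). Origin at the centre of the mat's underside, which lies on the rail's top; the mat is 2.5 mm thick, so its top is 14.5 mm above the counter. x points across the rail, away from the robot; y points along the row from mat_a towards mat_d.
- mat_b: The mat next to mat_a: fixed round black rubber mat, 66 mm diameter, one of four in a straight row 85 mm apart on a low aluminium display rail (86 mm wide, 345 mm long, 12 mm high). Origin at the centre of the mat's underside, which lies on the rail's top; the mat is 2.5 mm thick, so its top is 14.5 mm above the counter. x points across the rail, away from the robot; y points along the row from mat_a towards mat_d.
- mat_c: The mat next to mat_d: fixed round black rubber mat, 66 mm diameter, one of four in a straight row 85 mm apart on a low aluminium display rail (86 mm wide, 345 mm long, 12 mm high). Origin at the centre of the mat's underside, which lies on the rail's top; the mat is 2.5 mm thick, so its top is 14.5 mm above the counter. x points across the rail, away from the robot; y points along the row from mat_a towards mat_d.
- mat_d: The end mat on the rail's left-hand end (+y end): fixed round black rubber mat, 66 mm diameter, one of four in a straight row 85 mm apart on a low aluminium display rail (86 mm wide, 345 mm long, 12 mm high). Origin at the centre of the mat's underside, which lies on the rail's top; the mat is 2.5 mm thick, so its top is 14.5 mm above the counter. x points across the rail, away from the robot; y points along the row from mat_a towards mat_d.
- lens_mid (a point): White plastic mirrorless lens, 66 mm diameter, 80 mm tall, standing loose on a low round aluminium turntable (18 mm high, 133 mm diameter over its knurled edge) just beyond one end of the rail, at either end. The point is the lens's centre, half-way up; z is its axis.
- mug_mid (a point): Black ceramic mug, 76 mm diameter, 98 mm tall, loose on the counter just beyond the other end of the rail, its handle turned away from the robot. The point is on its axis, half-way up.

How it is judged:
By the outcome, as a careful person would: the job done as asked, in the order asked, and still so for the second after the job is handed in, with the robot touching nothing.
It also fails if it takes over 106 s, if anything falls off the work surface, if the arm or the gripper's body presses on something with over 40 N, if the wrist force passes 120 N, or if a joint passes its speed limit or range.

## Working session

There is one attempt and no reset: what is moved stays moved. The work goes in short steps, Python scripts to look and compute and a shell command to move; the robot and the scene stay as the last step left them, time stands still between calls to the robot, and variables do not carry over. Pictures are saved under pics/ and viewed, and the job is handed in when it is done.

```bash
mkdir -p pics
cat > h.py <<'E'
import numpy as np, cv2
from scipy.spatial.transform import Rotation as R
from station import manip
def K(p):
    f=p["img"].shape[0]/2/np.tan(np.radians(p["vfov"])/2)
    return np.array([[f,0,p["cx"]],[0,f,p["cy"]],[0,0,1.]])
def save(p,n): cv2.imwrite("pics/"+n,p["img"][:,:,::-1])
def cloud(p):
    d=p["depth"]; v,u=np.mgrid[0:480,0:640]
    q=cv2.undistortPoints(np.stack([u,v],-1).reshape(-1,1,2).astype(float),K(p),np.array(p["dist"]))[:,0]
    c=np.c_[q,np.ones(len(q))]*d.reshape(-1,1)
    if "rvec" in p and p.get("rvec") is not None:
        Rm=cv2.Rodrigues(np.array(p["rvec"],float))[0]; w=(c-np.array(p["tvec"]).ravel())@Rm
    else:
        s=p["st"]; H=np.array(p["hand_eye"]); t=c@H[:3,:3].T+H[:3,3]
        w=t@R.from_rotvec(s["orientation"]).as_matrix().T+np.array(s["tool_pos"])
    w[d.ravel()<=0]=np.nan
    return w.reshape(480,640,3)
def shot(n):
    s=manip.state(); p=manip.read_camera(n); p["st"]=s; return p
E
python3 - <<'E'
from h import *
s=manip.state();print(s, manip.pinch_z)
print(R.from_rotvec(s["orientation"]).as_matrix().round(3))
for n in ["scene","top","wrist"]:
    p=shot(n);save(p,n+"0.png");np.savez(n+"0.npz",w=cloud(p),img=p["img"])
    print(n,p["vfov"],p["dist"])
    for q in ["ring_24_mid","ring_40_mid","ring_56_mid","ring_72_mid","mat_a","lens_mid","mug_mid"]:
        print(q,[(np.round(r["bbox"]).astype(int).tolist(),round(r["p"],2)) for r in manip.find_in({k:v for k,v in p.items() if k!="st"},q)])
E
```

```text
{'time_s': 0.0, 'joint_pos': array([-1.42277341e+00,  2.59325409e-01,  1.53608772e+00, -1.45119790e-05,
        1.34801773e+00, -2.02783235e-01]), 'qvel': array([ 0.00150087, -0.00066133, -0.00047638, -0.0002685 , -0.00120248,
       -0.00016641]), 'joint_torque': array([ 7.85036009e-04, -4.46029830e+01, -2.90569264e+01, -1.42968229e-04,
        1.18650161e-02, -9.28946946e-06]), 'tool_pos': array([ 0.18895534, -0.51595146,  0.23048231]), 'orientation': array([-1.35362584,  0.94787974, -0.94577405]), 'ft_force': array([-0.09064155,  0.46616242, -0.11385825]), 'ft_torque': array([-0.07674227,  0.02007643,  0.01795064]), 'width': 0.08515138540868777} -0.0187
[[ 0.344 -0.     0.939]
 [-0.939  0.002  0.344]
 [-0.002 -1.     0.   ]]
scene 56.51382621103167 [-0.06201944  0.          0.          0.          0.        ]
ring_24_mid [([376, 243, 403, 266], 0.81), ([216, 213, 250, 234], 0.54)]
ring_40_mid [([430, 277, 462, 315], 0.84)]
ring_56_mid [([268, 145, 291, 171], 0.62)]
ring_72_mid [([300, 179, 325, 217], 0.95)]
mat_a [([264, 261, 297, 288], 0.94), ([290, 284, 326, 315], 0.77), ([218, 212, 249, 232], 0.64)]
lens_mid [([335, 309, 378, 364], 0.81)]
mug_mid []
top 46.25666356504149 [-0.09764645  0.          0.          0.          0.        ]
ring_24_mid [([270, 290, 295, 318], 0.73)]
ring_40_mid [([198, 296, 225, 326], 0.81)]
ring_56_mid [([449, 292, 479, 315], 0.94)]
ring_72_mid [([369, 271, 397, 299], 0.87)]
mat_a [([357, 196, 389, 226], 0.84), ([397, 191, 427, 224], 0.83), ([268, 197, 304, 230], 0.79), ([314, 197, 344, 226], 0.67)]
lens_mid [([206, 189, 241, 224], 0.94)]
mug_mid [([456, 153, 505, 211], 0.86)]
wrist 59.469341775857366 [-0.08470803  0.          0.          0.          0.        ]
ring_24_mid []
ring_40_mid []
ring_56_mid []
ring_72_mid []
mat_a []
lens_mid []
mug_mid []
```

View pics/top0.png

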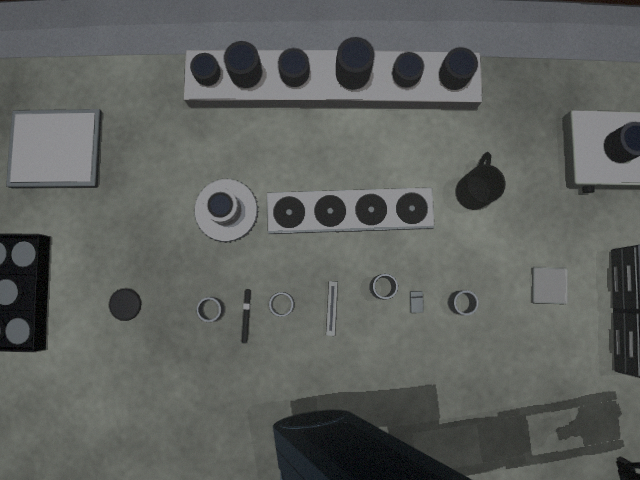

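View pics/scene0.png

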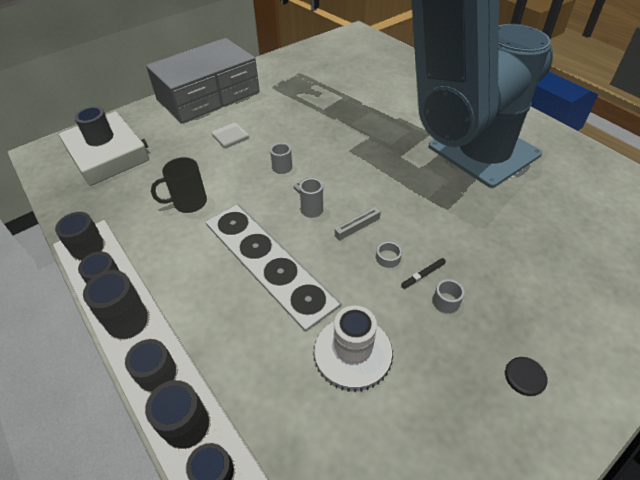

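Run:
```python
from h import *
for n,B in dict(top={"r24":(270,290,295,318),"r40":(198,296,225,326),"r56":(449,292,479,315),"r72":(369,271,397,299),"lens":(206,189,241,224),"m1":(268,197,304,230),"m2":(314,197,344,226),"m3":(357,196,389,226),"m4":(397,191,427,224),"mug":(456,153,505,211)},
 scene={"r24":(376,243,403,266),"r40":(430,277,462,315),"r56":(268,145,291,171),"r72":(300,179,325,217),"lens":(335,309,378,364),"m":(264,261,297,288)}).items():
    w=np.load(n+"0.npz")["w"]
    for k,b in B.items():
        q=w[b[1]-3:b[3]+3,b[0]-3:b[2]+3].reshape(-1,3); q=q[np.isfinite(q[:,2])]
        zt=np.percentile(q[:,2],98); 
        q2=q[(q[:,2]>0.008)]
        t=q[abs(q[:,2]-zt)<.006]
        c=w[(b[1]+b[3])//2,(b[0]+b[2])//2]
        if len(q2)<5: q2=t
        if len(t)<5: t=q2
        print(n,k,"ctr",c.round(3),"zt",zt.round(3),"box",q2.min(0).round(3),q2.max(0).round(3),"topmid",((t.min(0)+t.max(0))/2).round(3),len(t), "fin",len(q))
```

```text
top r24 ctr [0.431 0.102 0.004] zt 0.027 box [0.407 0.075 0.008] [0.455 0.129 0.031] topmid [0.431 0.104 0.026] 149 fin 1052
top r40 ctr [0.415 0.249 0.001] zt 0.043 box [0.394 0.219 0.008] [0.444 0.27  0.045] topmid [0.419 0.246 0.041] 169 fin 1185
top r56 ctr [ 0.434 -0.276 -0.002] zt 0.059 box [ 0.413 -0.289  0.008] [ 0.459 -0.238  0.062] topmid [ 0.436 -0.264  0.058] 164 fin 1038
top r72 ctr [ 0.471 -0.106  0.001] zt 0.075 box [ 0.444 -0.126  0.008] [ 0.496 -0.07   0.079] topmid [ 0.468 -0.101  0.074] 168 fin 1149
top lens ctr [0.618 0.212 0.101] zt 0.103 box [0.588 0.183 0.013] [0.674 0.269 0.106] topmid [0.622 0.218 0.101] 793 fin 1674
top m1 ctr [0.618 0.095 0.016] zt 0.019 box [0.578 0.054 0.008] [0.659 0.136 0.023] topmid [0.618 0.095 0.018] 1011 fin 1629
top m2 ctr [0.623 0.007 0.015] zt 0.02 box [ 0.587 -0.029  0.008] [0.66  0.044 0.023] topmid [0.623 0.008 0.019] 875 fin 1256
top m3 ctr [ 0.623 -0.084  0.016] zt 0.02 box [ 0.587 -0.123  0.008] [ 0.663 -0.045  0.022] topmid [ 0.625 -0.084  0.018] 869 fin 1364
top m4 ctr [ 0.633 -0.166  0.014] zt 0.02 box [ 0.592 -0.203  0.
[... 296 characters left out ...]
topmid [0.435 0.104 0.022] 183 fin 953
scene r40 ctr [ 0.411  0.239 -0.   ] zt 0.04 box [0.399 0.225 0.008] [0.449 0.272 0.042] topmid [0.423 0.248 0.038] 229 fin 1665
scene r56 ctr [ 0.454 -0.247  0.045] zt 0.056 box [ 0.413 -0.289  0.008] [ 0.464 -0.237  0.058] topmid [ 0.438 -0.264  0.054] 130 fin 924
scene r72 ctr [ 0.484 -0.079  0.059] zt 0.072 box [ 0.424 -0.186  0.008] [ 0.497 -0.075  0.074] topmid [ 0.471 -0.102  0.07 ] 169 fin 1361
scene lens ctr [0.637 0.237 0.097] zt 0.1 box [0.561 0.13  0.009] [0.672 0.272 0.101] topmid [0.625 0.219 0.097] 1286 fin 2973
scene m ctr [0.631 0.011 0.012] zt 0.016 box [ 0.585 -0.046  0.008] [0.671 0.064 0.018] topmid [0.628 0.009 0.014] 1162 fin 1280
```

The top view shows the lens and turntable at (222,208), the mats at (289,212), (330,211), (371,209) and (411,208), and the mug at (480,185). The rings sit at (281,304), (209,309), (384,287) and (463,302). The lens is on the mat_d end (+y), so the tallest ring goes to mat_d. Next I'll refine the fits.

Run:
```python
from h import *
from scipy.optimize import least_squares
G=dict(r24=(.432,.104,.024),r40=(.421,.247,.040),r56=(.437,-.264,.056),r72=(.469,-.101,.072))
for n in ["top","scene"]:
    z=np.load(n+"0.npz"); w=z["w"]; img=z["img"].astype(float).sum(2)
    for k,g in G.items():
        m=(np.hypot(w[...,0]-g[0],w[...,1]-g[1])<.033)&(abs(w[...,2]-g[2]-(.002 if n=="top" else 0))<.005)
        q=w[m]
        f=lambda c:np.hypot(q[:,0]-c[0],q[:,1]-c[1])-.0228
        s=least_squares(f,g[:2],loss="soft_l1",f_scale=.002)
        print(n,k,s.x.round(4),len(q),"z",np.median(q[:,2]).round(4),"rms",np.std(s.fun).round(4))
    m=(abs(w[...,2]-.014)<.007)&(w[...,0]>.55)&(w[...,0]<.70)&(w[...,1]>-.24)&(w[...,1]<.148)
    m=cv2.morphologyEx(m.astype(np.uint8),cv2.MORPH_OPEN,np.ones((5,5)))
    _,lab,st,_=cv2.connectedComponentsWithStats(m); i=1+st[1:,4].argmax(); q=w[lab==i]
    (c,sz,a)=cv2.minAreaRect((q[:,:2]*1000).astype(np.float32)); print(n,"rail",c,sz,a, q[:,2].mean().round(4))
    # dark mats
    dm=((lab==i)&(img<200)).astype(np.uint8)
    k,l2,s2,_=cv2.connectedComponentsWithStats(dm)
    for j in range(1,k):
        if s2[j,4]>150:
            mm=(l2==j).astype(np.uint8); cs,_=cv2.findContours(mm,0,1); e=cs[0][:,0]
            e=w[e[:,1],e[:,0]]; ss=least_squares(lambda c:np.hypot(e[:,0]-c[0],e[:,1]-c[1])-c[2],[*e[:,:2].mean(0),.033],loss="soft_l1",f_scale=.002)
            print("  mat",ss.x.round(4),np.nanmean(e[:,2]).round(4))
```

```text
top r24 [0.4311 0.1036] 150 z 0.0254 rms 0.0013
top r40 [0.4192 0.2463] 166 z 0.0404 rms 0.0014
top r56 [ 0.4363 -0.2636] 166 z 0.0568 rms 0.0015
top r72 [ 0.4678 -0.1015] 163 z 0.0727 rms 0.0013
top rail (626.2494506835938, -37.75885009765625) (87.16814422607422, 346.5680847167969) 2.2489516735076904 0.0143
  mat [ 0.6303 -0.164   0.0315] 0.0155
  mat [0.624  0.0048 0.0315] 0.0158
  mat [ 0.6277 -0.0804  0.0313] 0.0158
  mat [0.6204 0.0895 0.0315] 0.0152
scene r24 [0.4352 0.1044] 176 z 0.0228 rms 0.0015
scene r40 [0.4236 0.2484] 210 z 0.0387 rms 0.0015
scene r56 [ 0.439  -0.2623] 122 z 0.0544 rms 0.002
scene r72 [ 0.4717 -0.1006] 151 z 0.0704 rms 0.0017
scene rail (629.2777099609375, -36.29206848144531) (86.82421875, 345.6732177734375) 2.1018097400665283 0.0125
  mat [ 0.6337 -0.1632  0.0302] 0.0139
  mat [ 0.63   -0.0785  0.0303] 0.0137
  mat [0.6266 0.0063 0.0303] 0.0138
  mat [0.6235 0.0913 0.0306] 0.0141
```

```bash
cat >> h.py <<'E'
def to(x,y,z,yaw=2.2):
    s=manip.state(); Rc=R.from_rotvec(s["orientation"]); a=np.radians(yaw)
    T=R.from_matrix(np.array([[np.cos(a),0,-np.sin(a)],[np.sin(a),0,np.cos(a)],[0,-1,0]]))
    print("turn",np.degrees((Rc.inv()*T).as_rotvec()).round(2),"shift",Rc.inv().apply(np.array([x,y,z])-s["tool_pos"]).round(4),"pos",s["tool_pos"].round(4),"w",round(s["width"],4),"t",s["time_s"],"F",s["ft_force"].round(1))
E
python3 -c "
from h import *
to(.4698,-.101,.17)"
```

```text
turn [  0.  -72.1  -0. ] shift [-0.2937  0.0613  0.4065] pos [ 0.189  -0.5165  0.2313] w 0.0854 t 1.2 F [-0.1  1.2 -0.2]
```

```bash
python3 -m creep '[[[0,-9,0],[-0.035,0,0.05],0.085],[[0,-18,0],[-0.07,0,0.1],0.085],[[0,-27,0],[-0.105,0.01,0.15],0.085],[[0,-36,0],[-0.14,0.02,0.2],0.085],[[0,-45,0],[-0.18,0.03,0.25],0.085],[[0,-54,0],[-0.21,0.04,0.3],0.085],[[0,-63,0],[-0.25,0.05,0.35],0.085],[[0,-72.1,0],[-0.2937,0.0613,0.4065],0.085],[[0,-72.1,0],[-0.2937,0.0613,0.4065],0.085],[[0,-72.1,0],[-0.2937,0.0613,0.4065],0.085]]' 40
python3 - <<'E'
from h import *
to(.4698,-.101,.07)
p=shot("wrist");save(p,"w1.png");w=cloud(p);np.savez("w1.npz",w=w)
from scipy.optimize import least_squares
g=(.4698,-.101,.072)
m=(np.hypot(w[...,0]-g[0],w[...,1]-g[1])<.033)&(abs(w[...,2]-g[2])<.005);q=w[m]
s=least_squares(lambda c:np.hypot(q[:,0]-c[0],q[:,1]-c[1])-.0228,g[:2],loss="soft_l1",f_scale=.002);print(s.x,len(q),np.median(q[:,2]))
E
```

```text
time_s: 2.45
tool_pos: [0.4699, -0.1006, 0.1699]
orientation: [-1.571, -0.031, 0.031]
ft_force: [-1.3, -0.3, 0.5]
width: 0.0851
turn [ 0.02  0.06 -0.03] shift [-0.0001  0.0999 -0.0003] pos [ 0.4699 -0.1006  0.1699] w 0.0851 t 2.45 F [-1.3 -0.3  0.5]
[ 0.46799242 -0.10159163] 1862 0.07132283216042122
```

View pics/w1.png

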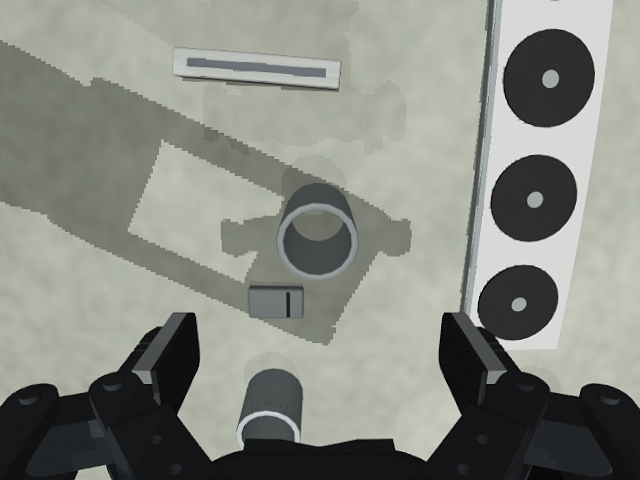

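The wrist view shows the tallest ring at (318,240) between the open jaws. The key-like block at (276,302) is clear of the pads. Descending.

```bash
python3 -m creep '[[[0,0,0],[-0.001,0.05,-0.0007],0.085],[[0,0,0],[-0.001,0.1,-0.0007],0.085],[[0,0,0],[-0.001,0.147,-0.0007],0.085],[[0,0,0],[-0.001,0.147,-0.0007],0.085],[[0,0,0],[-0.001,0.147,-0.0007],0.03],[[0,0,0],[-0.001,0.147,-0.0007],0.03],[[0,0,0],[-0.001,0.147,-0.0007],0.03],[[0,0,0],[-0.001,0.147,-0.0007],0.03],[[0,0,0],[-0.001,0.147,-0.0007],0.03],[[0,0,0],[-0.001,0.147,-0.0007],0.03]]' 40
python3 - <<'E'
from h import *
to(.469,-.1013,.17)
p=shot("wrist");save(p,"w2.png")
E
```

```text
time_s: 3.75
tool_pos: [0.4704, -0.1029, 0.0255]
orientation: [-1.573, -0.034, 0.027]
ft_force: [-0.3, -2.2, 5.8]
width: 0.0493
turn [0.17 0.02 0.22] shift [-0.0008 -0.1445  0.0013] pos [ 0.4704 -0.1029  0.0255] w 0.0493 t 3.75 F [-0.3 -2.2  5.8]
```

View pics/w2.png

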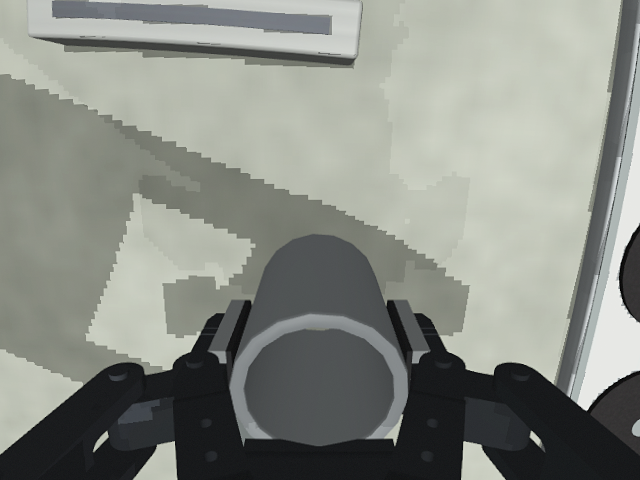

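The ring is gripped (opening 49.3 mm). Next I lift it and carry it over mat_d.

```bash
python3 -m creep '[[[0,0,0],[0,-0.04,0],0.03],[[0,0,0],[0,-0.09,0],0.03],[[0,0,0],[0.04,-0.09,0.045],0.03],[[0,0,0],[0.08,-0.09,0.09],0.03],[[0,0,0],[0.12,-0.09,0.135],0.03],[[0,0,0],[0.161,-0.09,0.1857],0.03],[[0,0,0],[0.161,-0.09,0.1857],0.03],[[0,0,0],[0.161,-0.09,0.1857],0.03],[[0,0,0],[0.161,-0.09,0.1857],0.03]]'
python3 - <<'E'
from h import *
to(.6229,.0904,.04)
p=shot("wrist");save(p,"w3.png");w=cloud(p);np.savez("w3.npz",w=w,img=p["img"])
p=shot("top");save(p,"t3.png");w=cloud(p);np.savez("t3.npz",w=w,img=p["img"])
E
```

```text
time_s: 4.92
tool_pos: [0.622, 0.0889, 0.1136]
orientation: [-1.571, -0.029, 0.029]
ft_force: [0.1, -0.0, -1.8]
width: 0.0491
turn [ 0.02 -0.06 -0.  ] shift [0.001  0.0736 0.0015] pos [0.622  0.0889 0.1136] w 0.0491 t 4.925 F [ 0.1 -0.  -1.8]
```

View pics/w3.png

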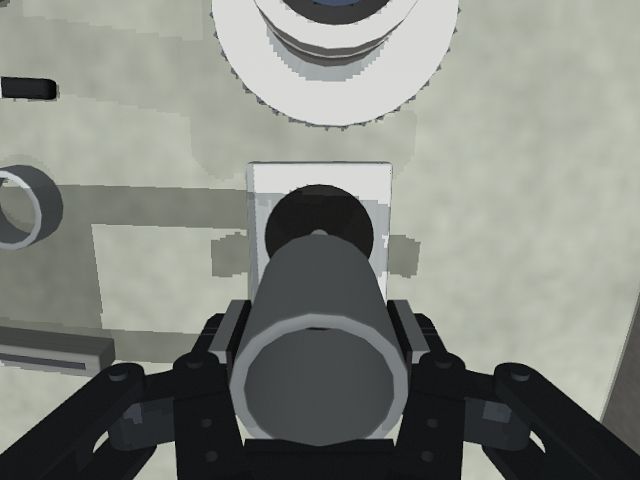

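Run:
```python
from h import *
from scipy.optimize import least_squares
for n in ["w3","t3"]:
    z=np.load(n+".npz");w=z["w"];img=z["img"].astype(float).sum(2)
    m=(np.hypot(w[...,0]-.622,w[...,1]-.089)<.03)&(w[...,2]>.12)
    q=w[m];print(n,len(q), np.percentile(q[:,2],[2,50,98]) if len(q) else 0)
    if len(q):
        q=q[abs(q[:,2]-.16)<.005]
        s=least_squares(lambda c:np.hypot(q[:,0]-c[0],q[:,1]-c[1])-.0228,(.622,.089),loss="soft_l1",f_scale=.002);print(s.x,len(q))
    d=((abs(w[...,2]-.0145)<.006)&(np.hypot(w[...,0]-.623,w[...,1]-.09)<.045)&(img<230)&(w[...,1]>.09)).astype(np.uint8)
    cs,_=cv2.findContours(d,0,1); e=max(cs,key=len)[:,0]; e=w[e[:,1],e[:,0]]; 
    e=e[np.hypot(e[:,0]-.623,e[:,1]-.09)>.028]
    if len(e)>8:
        s=least_squares(lambda c:np.hypot(e[:,0]-c[0],e[:,1]-c[1])-.0325,(.622,.089),loss="soft_l1",f_scale=.002);print("mat",s.x,len(e),s.fun.std())
```

```text
w3 41019 [0.12261634 0.15878218 0.20188546]
[0.62131445 0.09122257] 7904
mat [0.62131484 0.0896924 ] 169 0.0009344491859784671
t3 1880 [0.49963756 0.50929812 0.51277261]
[0.622 0.089] 0
mat [0.62275761 0.08808863] 23 0.0015512509470497183
```

```bash
python3 -m creep '[[[0,0,0],[0,0.04,0.001],0.03],[[0,0,0],[0,0.065,0.001],0.03],[[0,0,0],[0,0.0735,0.001],0.03],[[0,0,0],[0,0.0735,0.001],0.03],[[0,0,0],[0,0.0735,0.001],0.03]]'; python3 -c "
from h import *
to(.6229,.0904,.04)"
```

```text
time_s: 5.65
tool_pos: [0.6231, 0.0904, 0.0404]
orientation: [-1.571, -0.031, 0.028]
ft_force: [0.3, 0.0, -0.8]
width: 0.0492
turn [ 0.01 -0.05  0.09] shift [-0.0002  0.0004 -0.    ] pos [0.6231 0.0904 0.0404] w 0.0492 t 5.65 F [ 0.3  0.  -0.8]
```

Next I release it, rise, and take pictures.

```bash
python3 -m creep '[[[0,0,0],[0,0.001,0],0.03],[[0,0,0],[0,0.001,0],0.06],[[0,0,0],[0,0.001,0],0.085],[[0,0,0],[0,0.001,0],0.085],[[0,0,0],[0,0.001,0],0.085],[[0,0,0],[0,-0.05,0],0.085],[[0,0,0],[0,-0.1,0],0.085],[[0,0,0],[0,-0.14,0],0.085],[[0,0,0],[0,-0.14,-0.05],0.085],[[0,0,0],[0,-0.14,-0.05],0.085]]'
cat >> h.py <<'E'
from scipy.optimize import least_squares
def ring(w,g,r=.0228):
    m=(np.hypot(w[...,0]-g[0],w[...,1]-g[1])<.033)&(abs(w[...,2]-g[2])<.0055);q=w[m]
    s=least_squares(lambda c:np.hypot(q[:,0]-c[0],q[:,1]-c[1])-r,g[:2],loss="soft_l1",f_scale=.002)
    return s.x.round(4),len(q),np.median(q[:,2]).round(4)
def mat(p,w,g):
    img=p["img"].astype(float).sum(2)
    d=((abs(w[...,2]-.0145)<.006)&(np.hypot(w[...,0]-g[0],w[...,1]-g[1])<.042)&(img<230)).astype(np.uint8)
    cs,_=cv2.findContours(d,0,1); e=max(cs,key=len)[:,0]; e=w[e[:,1],e[:,0]]
    e=e[np.hypot(e[:,0]-g[0],e[:,1]-g[1])>.027]
    s=least_squares(lambda c:np.hypot(e[:,0]-c[0],e[:,1]-c[1])-c[2],(*g[:2],.0325),loss="soft_l1",f_scale=.001)
    return s.x.round(4),len(e)
M=dict(d=(.6229,.0904),c=(.6262,.0055),b=(.6294,-.0795),a=(.6327,-.1644))
E
python3 - <<'E'
from h import *
for n in ["wrist","top","scene"]:
    p=shot(n);save(p,n+"4.png");w=cloud(p)
    print(n,"ring",ring(w,(*M["d"],.0875)))
    for k in M:
        try: print(k,mat(p,w,M[k]))
        except Exception as e: print(k,"-")
to(.4376,-.263,.16)
E
```

```text
time_s: 6.9
tool_pos: [0.625, 0.0382, 0.1802]
orientation: [-1.572, -0.029, 0.027]
ft_force: [0.0, 0.1, -0.1]
width: 0.0847
wrist ring (array([0.6223, 0.0917]), 2123, np.float64(0.0859))
d (array([0.6216, 0.0882, 0.0322]), 258)
c (array([0.6243, 0.0052, 0.0322]), 230)
b (array([ 0.6276, -0.0793,  0.0322]), 208)
a (array([ 0.6307, -0.1639,  0.0317]), 124)
top ring (array([0.6216, 0.0924]), 175, np.float64(0.0872))
d (array([0.6187, 0.0892, 0.0302]), 58)
c (array([0.624 , 0.0047, 0.0318]), 35)
b (array([ 0.6272, -0.0803,  0.0316]), 87)
a (array([ 0.6305, -0.164 ,  0.0316]), 86)
scene ring (array([0.6256, 0.0931]), 240, np.float64(0.0854))
d (array([0.6228, 0.0905, 0.0303]), 92)
c (array([0.6267, 0.0056, 0.0313]), 76)
b (array([ 0.6299, -0.0783,  0.0305]), 78)
a (array([ 0.6335, -0.1629,  0.0308]), 60)
turn [-0.04 -0.03 -0.06] shift [-0.1979  0.019  -0.2971] pos [0.6241 0.0414 0.179 ] w 0.0847 t 7.05 F [-0.   0.   0.4]
```

View pics/wrist4.png

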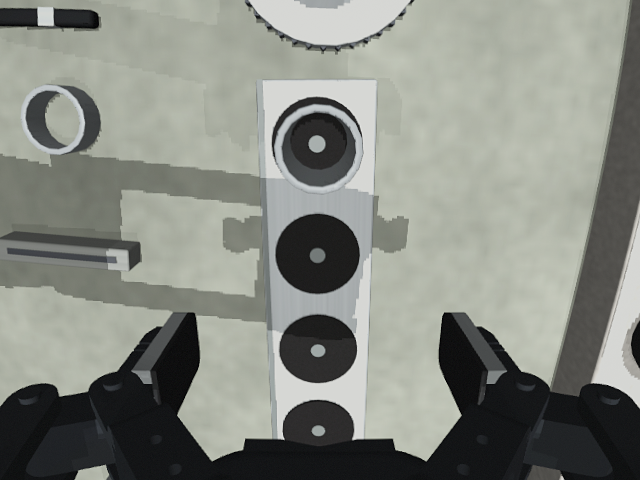

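View pics/scene4.png

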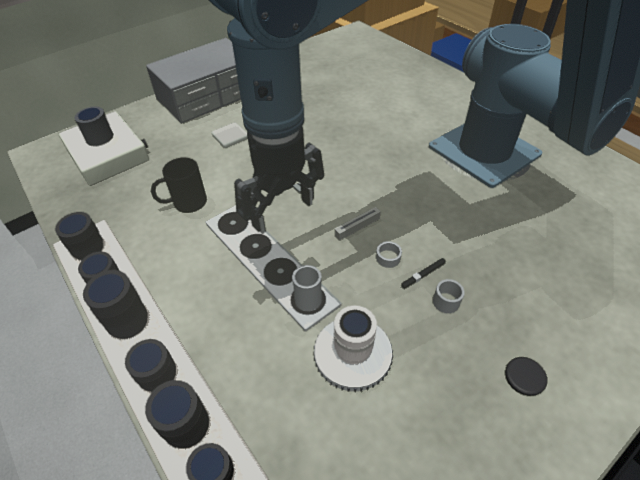

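The ring is upright on mat_d, but all three cameras put it about 1.5 mm (x) and 2 mm (y) off centre. I'll re-grip and nudge it, using the wrist and top measurements, which agree.

```bash
python3 -c "
from h import *
to(.6222,.092,.042)"
```

```text
turn [-0.04 -0.03 -0.06] shift [0.0002 0.137  0.0505] pos [0.6241 0.0414 0.179 ] w 0.0847 t 7.05 F [-0.   0.   0.4]
```

```bash
python3 -m creep '[[[0,0,0],[0,0,0.0505],0.085],[[0,0,0],[0,0.05,0.0505],0.085],[[0,0,0],[0,0.1,0.0505],0.085],[[0,0,0],[0,0.137,0.0505],0.085],[[0,0,0],[0,0.137,0.0505],0.085],[[0,0,0],[0,0.137,0.0505],0.085],[[0,0,0],[0,0.137,0.0505],0.04],[[0,0,0],[0,0.137,0.0505],0.04],[[0,0,0],[0,0.137,0.0505],0.04],[[0,0,0],[0,0.137,0.0505],0.04]]' 30
python3 -m creep '[[[0,0,0],[0,0,0],0.04],[[0,0,0],[0,0,0],0.04],[[0,0,0],[0,-0.005,0],0.04],[[0,0,0],[0,-0.005,0],0.04],[[0,0,0],[0,-0.005,0],0.04]]'
python3 -c "
from h import *
to(.6222,.092,.042)"
```

```text
time_s: 8.3
tool_pos: [0.6236, 0.0915, 0.0444]
orientation: [-1.571, -0.032, 0.028]
ft_force: [-1.3, 0.4, 6.2]
width: 0.0497
time_s: 8.93
tool_pos: [0.6223, 0.0915, 0.0473]
orientation: [-1.571, -0.03, 0.03]
ft_force: [-0.3, -0.0, -0.6]
width: 0.0496
turn [-0.   -0.01 -0.03] shift [-0.0001  0.0053  0.0005] pos [0.6223 0.0915 0.0473] w 0.0496 t 8.925 F [-0.3 -0.  -0.6]
```

```bash
python3 -m creep '[[[0,0,0],[-0.0013,0,-0.0019],0.04],[[0,0,0],[-0.0013,0,-0.0019],0.04],[[0,0,0],[-0.0013,0.003,-0.0019],0.04],[[0,0,0],[-0.0013,0.003,-0.0019],0.04],[[0,0,0],[-0.0013,0.003,-0.0019],0.04],[[0,0,0],[-0.0013,0.003,-0.0019],0.085],[[0,0,0],[-0.0013,0.003,-0.0019],0.085],[[0,0,0],[-0.0013,0.003,-0.0019],0.085],[[0,0,0],[-0.0013,0.003,-0.0019],0.085],[[0,0,0],[-0.0013,0.003,-0.0019],0.085]]' 30
python3 -m creep '[[[0,0,0],[0,-0.05,0],0.085],[[0,0,0],[0,-0.1,0],0.085],[[0,0,0],[-0.02,-0.14,-0.05],0.085],[[0,0,0],[-0.06,-0.14,-0.09],0.085],[[0,0,0],[-0.06,-0.14,-0.09],0.085],[[0,0,0],[-0.06,-0.14,-0.09],0.085]]'
python3 - <<'E'
from h import *
for n in ["wrist","top"]:
    p=shot(n);save(p,n+"5.png");w=cloud(p)
    print(n,"ring",ring(w,(*M["d"],.0875)))
    for k in "cb":
        try: print(k,mat(p,w,M[k]))
        except Exception as e: print(k,"-")
to(.437,-.263,.16)
E
```

```text
time_s: 10.18
tool_pos: [0.6213, 0.0896, 0.0445]
orientation: [-1.571, -0.03, 0.03]
ft_force: [-0.6, -0.4, -0.5]
width: 0.085
time_s: 10.92
tool_pos: [0.5651, -0.0026, 0.1847]
orientation: [-1.57, -0.03, 0.029]
ft_force: [-0.7, 0.4, 0.2]
width: 0.0847
wrist ring (array([0.62  , 0.0894]), 2342, np.float64(0.0858))
c (array([0.6242, 0.0048, 0.0322]), 236)
b (array([ 0.6274, -0.0801,  0.0322]), 212)
top ring (array([0.6198, 0.0901]), 77, np.float64(0.0877))
c -
b -
turn [-0.02  0.04  0.01] shift [-0.1386  0.0242 -0.2559] pos [ 0.5655 -0.0019  0.1843] w 0.0851 t 11.025 F [-1.   0.1 -0.8]
```

View pics/wrist5.png

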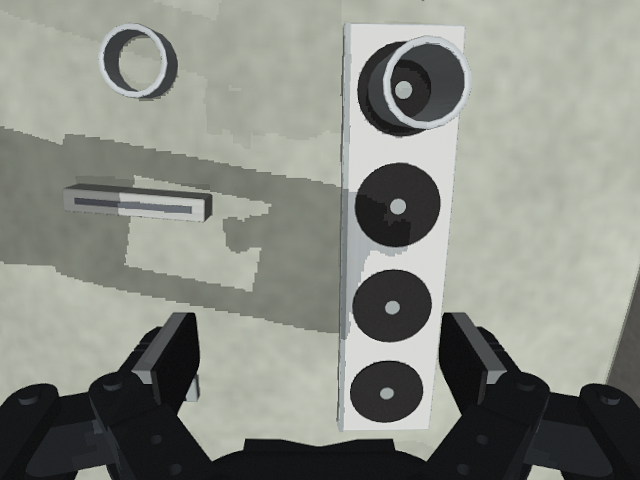

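It's within about 1 mm of the mat_d centre now. Next is the 56 mm ring.

```bash
python3 -m creep '[[[0,0,0],[-0.025,0,-0.05],0.085],[[0,0,0],[-0.05,0,-0.1],0.085],[[0,0,0],[-0.08,0.01,-0.15],0.085],[[0,0,0],[-0.11,0.02,-0.2],0.085],[[0,0,0],[-0.139,0.0242,-0.256],0.085],[[0,0,0],[-0.139,0.0242,-0.256],0.085],[[0,0,0],[-0.139,0.0242,-0.256],0.085],[[0,0,0],[-0.139,0.0242,-0.256],0.085]]'
python3 - <<'E'
from h import *
p=shot("wrist");w=cloud(p);r=ring(w,(.437,-.263,.056));print(r);to(*r[0],.012)
E
```

```text
time_s: 12.02
tool_pos: [0.4367, -0.2624, 0.1602]
orientation: [-1.57, -0.032, 0.032]
ft_force: [0.7, 0.9, -0.3]
width: 0.085
(array([ 0.4363, -0.2641]), 1796, np.float64(0.0553))
turn [-0.02  0.15  0.  ] shift [-0.0005  0.1483 -0.0018] pos [ 0.4367 -0.2623  0.1603] w 0.085 t 12.075 F [ 0.6 -0.7  0.3]
```

```bash
python3 -m creep '[[[0,0,0],[-0.0005,0.05,-0.0018],0.085],[[0,0,0],[-0.0005,0.1,-0.0018],0.085],[[0,0,0],[-0.0005,0.148,-0.0018],0.085],[[0,0,0],[-0.0005,0.148,-0.0018],0.085],[[0,0,0],[-0.0005,0.148,-0.0018],0.085],[[0,0,0],[-0.0005,0.148,-0.0018],0.04],[[0,0,0],[-0.0005,0.148,-0.0018],0.04],[[0,0,0],[-0.0005,0.148,-0.0018],0.04],[[0,0,0],[-0.0005,0.148,-0.0018],0.04],[[0,0,0],[-0.0005,0.148,-0.0018],0.04]]' 40
python3 -m creep '[[[0,0,0],[0,0,0],0.04],[[0,0,0],[0,0,0],0.04]]'
python3 -c "
from h import *
to(.6243,.005,.12)"
```

```text
time_s: 13.32
tool_pos: [0.4364, -0.2665, 0.0143]
orientation: [-1.573, -0.032, 0.028]
ft_force: [-0.0, 2.2, 9.2]
width: 0.0496
time_s: 13.58
tool_pos: [0.4363, -0.2665, 0.0143]
orientation: [-1.573, -0.032, 0.028]
ft_force: [0.1, 2.2, 7.8]
width: 0.0501
turn [0.14 0.   0.14] shift [ 0.1985 -0.1058  0.2638] pos [ 0.4363 -0.2665  0.0143] w 0.0501 t 13.575 F [0.1 2.2 7.8]
```

```bash
python3 -m creep '[[[0,0,0],[0,-0.05,0],0.04],[[0,0,0],[0,-0.105,0],0.04],[[0,0,0],[0.04,-0.105,0.05],0.04],[[0,0,0],[0.08,-0.105,0.1],0.04],[[0,0,0],[0.12,-0.105,0.15],0.04],[[0,0,0],[0.16,-0.105,0.2],0.04],[[0,0,0],[0.1985,-0.105,0.26],0.04],[[0,0,0],[0.1985,-0.105,0.26],0.04],[[0,0,0],[0.1985,-0.105,0.26],0.04],[[0,0,0],[0.1985,-0.105,0.26],0.04]]'
python3 -c "
from h import *
to(.6243,.0027,.029)
p=shot('wrist');save(p,'w6.png')"
```

```text
time_s: 14.82
tool_pos: [0.6229, 0.0004, 0.1174]
orientation: [-1.571, -0.029, 0.03]
ft_force: [-0.1, -0.5, -1.9]
width: 0.0498
turn [ 0.03 -0.07 -0.04] shift [0.0015 0.0884 0.0023] pos [6.229e-01 4.000e-04 1.174e-01] w 0.0498 t 14.825 F [-0.1 -0.5 -1.9]
```

View pics/w6.png

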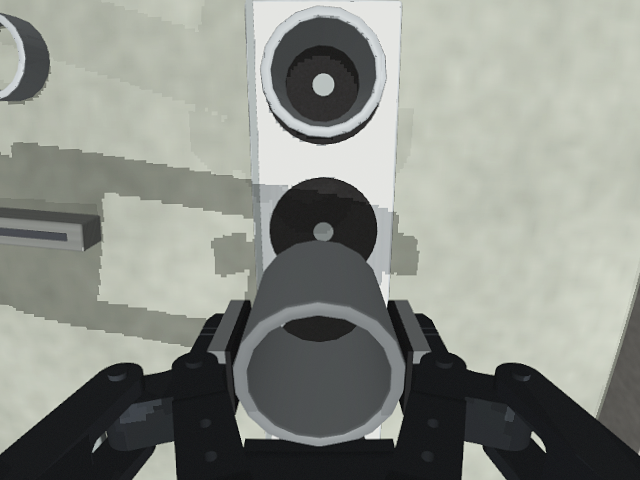

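```bash
python3 -m creep '[[[0,0,0],[0.0015,0.03,0.0023],0.04],[[0,0,0],[0.0015,0.07,0.0023],0.04],[[0,0,0],[0.0015,0.085,0.0023],0.04],[[0,0,0],[0.0015,0.085,0.0023],0.04],[[0,0,0],[0.0015,0.085,0.0023],0.04]]'
python3 -c "
from h import *
to(.6243,.0027,.029)"
```

```text
time_s: 15.5
tool_pos: [0.6261, 0.0035, 0.0338]
orientation: [-1.571, -0.031, 0.028]
ft_force: [0.4, 0.1, -1.2]
width: 0.0499
turn [ 0.03 -0.04  0.13] shift [-0.0019  0.0048 -0.0007] pos [0.6261 0.0035 0.0338] w 0.0499 t 15.5 F [ 0.4  0.1 -1.2]
```

```bash
python3 -m creep '[[[0,0,0],[-0.001,0.002,-0.0005],0.04],[[0,0,0],[-0.001,0.002,-0.0005],0.04],[[0,0,0],[-0.001,0.002,-0.0005],0.04],[[0,0,0],[-0.001,0.002,-0.0005],0.04]]'
python3 -c "
from h import *
to(.6243,.0027,.029)"
```

```text
time_s: 16.0
tool_pos: [0.6242, 0.0037, 0.0305]
orientation: [-1.571, -0.03, 0.03]
ft_force: [0.8, -0.0, -1.1]
width: 0.0499
turn [0.   0.01 0.01] shift [ 0.      0.0015 -0.001 ] pos [0.6242 0.0037 0.0305] w 0.0499 t 16.0 F [ 0.8 -0.  -1.1]
```

```bash
python3 -m creep '[[[0,0,0],[0,0.0012,-0.001],0.04],[[0,0,0],[0,0.0012,-0.001],0.04],[[0,0,0],[0,0.0012,-0.001],0.04],[[0,0,0],[0,0.0012,-0.001],0.085],[[0,0,0],[0,0.0012,-0.001],0.085],[[0,0,0],[0,0.0012,-0.001],0.085],[[0,0,0],[0,0.0012,-0.001],0.085],[[0,0,0],[0,-0.05,-0.001],0.085],[[0,0,0],[0,-0.1,-0.001],0.085],[[0,0,0],[0,-0.14,-0.001],0.085]]'
python3 -m creep '[[[0,0,0],[-0.05,0,0.04],0.085],[[0,0,0],[-0.1,0,0.09],0.085],[[0,0,0],[-0.1,0,0.09],0.085],[[0,0,0],[-0.1,0,0.09],0.085],[[0,0,0],[-0.1,0,0.09],0.085]]'
python3 - <<'E'
from h import *
for n in ["wrist","top"]:
    p=shot(n);save(p,n+"7.png");w=cloud(p)
    print(n,"ring d",ring(w,(*M["d"],.0875)),"c",ring(w,(*M["c"],.0715)), "r40",ring(w,(.4192,.2465,.040)))
    for k in "dcb":
        try: print(k,mat(p,w,M[k]))
        except Exception as e: print(k,"-")
to(.4192,.2465,.15)
E
```

```text
time_s: 17.25
tool_pos: [0.6246, 0.0026, 0.1726]
orientation: [-1.571, -0.032, 0.029]
ft_force: [-0.0, -1.0, -0.9]
width: 0.0851
time_s: 17.88
tool_pos: [0.5222, 0.0879, 0.1705]
orientation: [-1.571, -0.031, 0.029]
ft_force: [-0.5, 0.7, -0.4]
width: 0.0847
wrist ring d (array([0.6197, 0.0902]), 2110, np.float64(0.0856)) c (array([0.6226, 0.0056]), 414, np.float64(0.0697)) r40 (array([0.4211, 0.2459]), 230, np.float64(0.039))
d (array([0.6206, 0.0903, 0.0318]), 198)
c (array([0.6242, 0.0057, 0.0317]), 190)
b (array([ 0.6266, -0.0801,  0.0316]), 124)
top ring d (array([0.6205, 0.0906]), 20, np.float64(0.0872)) c (array([0.6226, 0.0051]), 141, np.float64(0.0708)) r40 (array([0.4192, 0.2465]), 0, np.float64(nan))
d (array([0.6354, 0.1177, 0.0593]), 8)
c (array([0.6237, 0.0036, 0.0296]), 71)
b (array([ 0.6274, -0.08  ,  0.0317]), 87)
turn [ 0.01 -0.07  0.02] shift [-0.0968  0.0201  0.1625] pos [0.522  0.0877 0.1702] w 0.085 t 17.975 F [-0.3 -0.2 -0.4]
  return _methods._mean(a, axis=axis, dtype=dtype,
  ret = ret.dtype.type(ret / rcount)
```

View pics/wrist7.png

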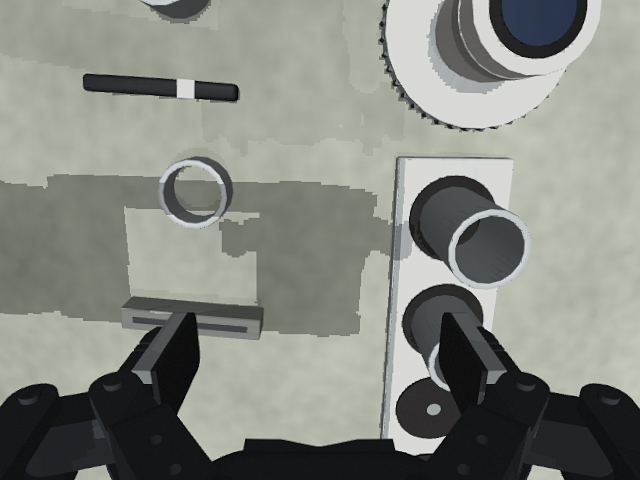

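View pics/top7.png

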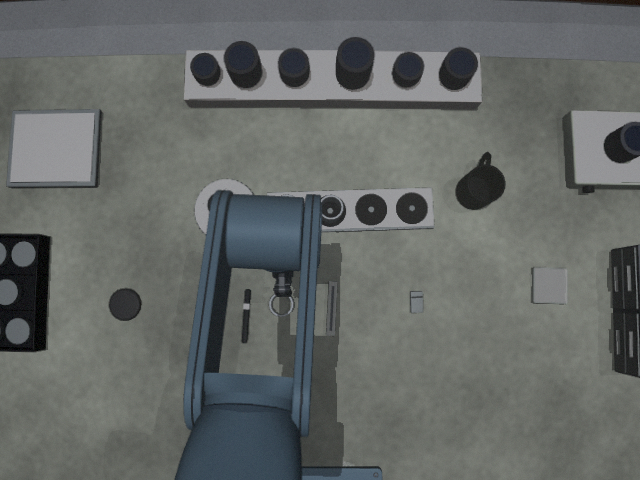

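Both rings are within about 1.5 mm of their mat centres. Next is the 40 mm ring.

```bash
python3 -m creep '[[[0,0,0],[-0.03,0,0.05],0.085],[[0,0,0],[-0.06,0.01,0.1],0.085],[[0,0,0],[-0.097,0.02,0.1625],0.085],[[0,0,0],[-0.097,0.02,0.1625],0.085],[[0,0,0],[-0.097,0.02,0.1625],0.085],[[0,0,0],[-0.097,0.02,0.1625],0.085]]'
python3 - <<'E'
from h import *
p=shot("wrist");w=cloud(p);r=ring(w,(.4192,.2465,.040));print(r);to(*r[0],.003)
E
```

```text
time_s: 18.73
tool_pos: [0.4192, 0.2464, 0.1505]
orientation: [-1.571, -0.03, 0.028]
ft_force: [0.3, 0.3, 0.3]
width: 0.0848
(array([0.42  , 0.2475]), 1738, np.float64(0.0393))
turn [ 0.01 -0.12  0.05] shift [0.0008 0.1475 0.0012] pos [0.4191 0.2462 0.1505] w 0.0851 t 18.775 F [-0.5  0.3  0.4]
```

```bash
python3 -m creep '[[[0,0,0],[0.0006,0.05,0.001],0.085],[[0,0,0],[0.0006,0.1,0.001],0.085],[[0,0,0],[0.0006,0.145,0.001],0.085],[[0,0,0],[0.0006,0.145,0.001],0.085],[[0,0,0],[0.0006,0.145,0.001],0.085],[[0,0,0],[0.0006,0.145,0.001],0.04],[[0,0,0],[0.0006,0.145,0.001],0.04],[[0,0,0],[0.0006,0.145,0.001],0.04],[[0,0,0],[0.0006,0.145,0.001],0.04],[[0,0,0],[0.0006,0.145,0.001],0.04]]' 40
python3 -m creep '[[[0,0,0],[0,0,0],0.04],[[0,0,0],[0,0,0],0.04]]'
python3 - <<'E'
from h import *
to(.6276,-.0798,.13)
p=shot("wrist");save(p,"w8.png");r=ring(cloud(p),(.42,.2475,.0395));print(r)
E
```

```text
time_s: 20.02
tool_pos: [0.4195, 0.2488, 0.0072]
orientation: [-1.57, -0.033, 0.028]
ft_force: [-0.7, -0.1, 8.2]
width: 0.0496
time_s: 20.27
tool_pos: [0.4195, 0.2488, 0.0073]
orientation: [-1.57, -0.033, 0.028]
ft_force: [-1.6, -0.5, 8.7]
width: 0.0494
turn [-0.04  0.04  0.2 ] shift [ 0.1955 -0.1223 -0.3364] pos [0.4195 0.2488 0.0073] w 0.0494 t 20.275 F [-1.6 -0.5  8.7]
(array([0.4188, 0.2485]), 9328, np.float64(0.0391))
```

View pics/w8.png

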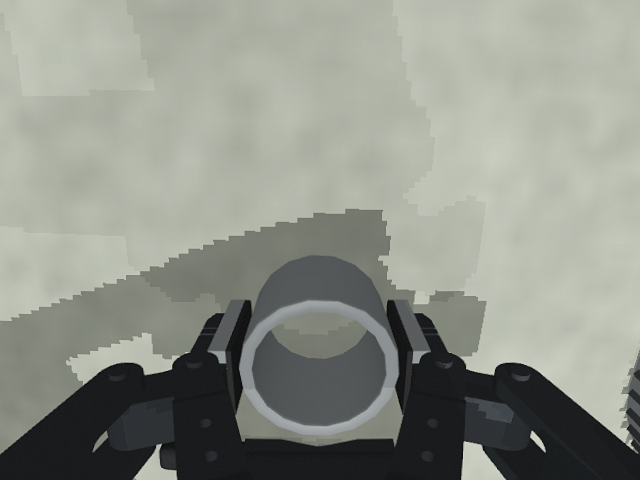

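```bash
python3 -m creep '[[[0,0,0],[0,-0.05,0],0.04],[[0,0,0],[0,-0.11,0],0.04],[[0,0,0],[0.0,-0.125,-0.055],0.04],[[0,0,0],[0.02,-0.125,-0.11],0.04],[[0,0,0],[0.05,-0.125,-0.165],0.04],[[0,0,0],[0.09,-0.125,-0.21],0.04],[[0,0,0],[0.13,-0.125,-0.255],0.04],[[0,0,0],[0.17,-0.125,-0.3],0.04],[[0,0,0],[0.1957,-0.125,-0.3356],0.04],[[0,0,0],[0.1957,-0.125,-0.3356],0.04]]'
python3 -m creep '[[[0,0,0],[0,0,0],0.04],[[0,0,0],[0,0,0],0.04],[[0,0,0],[0,0,0],0.04]]'
python3 -c "
from h import *
to(.6278,-.079,.0218)
p=shot('wrist');save(p,'w9.png')"
```

```text
time_s: 21.58
tool_pos: [0.6283, -0.0825, 0.1305]
orientation: [-1.572, -0.029, 0.026]
ft_force: [-1.2, -0.6, -1.8]
width: 0.0499
time_s: 21.95
tool_pos: [0.6262, -0.0783, 0.1307]
orientation: [-1.571, -0.031, 0.031]
ft_force: [0.5, -0.3, -0.6]
width: 0.0498
turn [-0.    0.08  0.  ] shift [ 0.0016  0.1089 -0.0007] pos [ 0.6262 -0.0783  0.1307] w 0.0498 t 21.95 F [ 0.5 -0.3 -0.6]
```

View pics/w9.png

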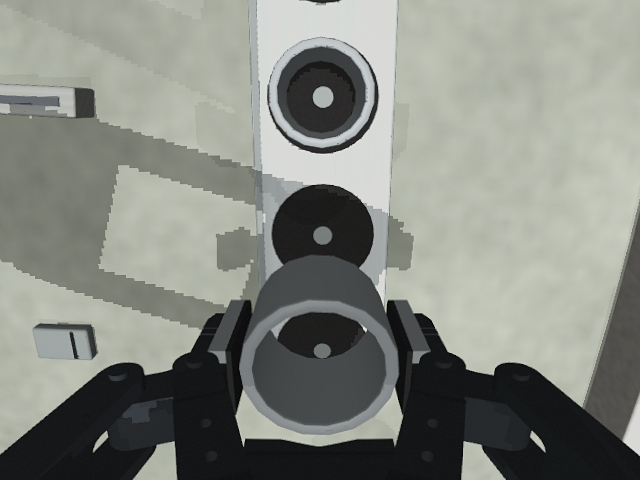

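```bash
python3 -m creep '[[[0,0,0],[0.0015,0.04,-0.0007],0.04],[[0,0,0],[0.0015,0.08,-0.0007],0.04],[[0,0,0],[0.0015,0.106,-0.0007],0.04],[[0,0,0],[0.0015,0.106,-0.0007],0.04],[[0,0,0],[0.0015,0.106,-0.0007],0.04],[[0,0,0],[0.0015,0.106,-0.0007],0.04],[[0,0,0],[0.0015,0.106,-0.0007],0.04]]'
python3 -c "
from h import *
to(.6278,-.079,.0218)"
```

```text
time_s: 22.88
tool_pos: [0.6285, -0.0802, 0.0251]
orientation: [-1.571, -0.031, 0.029]
ft_force: [0.3, 0.5, -1.2]
width: 0.0492
turn [0.02 0.01 0.06] shift [-0.0007  0.0033  0.0012] pos [ 0.6285 -0.0802  0.0251] w 0.0492 t 22.875 F [ 0.3  0.5 -1.2]
```

```bash
python3 -m creep '[[[0,0,0],[-0.0006,0.003,0.001],0.04],[[0,0,0],[-0.0006,0.003,0.001],0.04],[[0,0,0],[-0.0006,0.003,0.001],0.04],[[0,0,0],[-0.0006,0.003,0.001],0.04]]'
python3 -c "
from h import *
to(.6278,-.079,.0218)"
```

```text
time_s: 23.38
tool_pos: [0.6275, -0.0792, 0.0213]
orientation: [-1.571, -0.03, 0.03]
ft_force: [-0.3, 0.4, -1.8]
width: 0.0494
turn [ 0. -0.  0.] shift [ 0.0003 -0.0005  0.0002] pos [ 0.6275 -0.0792  0.0213] w 0.0494 t 23.375 F [-0.3  0.4 -1.8]
```

Seated. I release, rise and move towards the 24 mm ring.

```bash
python3 -m creep '[[[0,0,0],[0,0,0],0.085],[[0,0,0],[0,0,0],0.085],[[0,0,0],[0,0,0],0.085],[[0,0,0],[0,0,0],0.085],[[0,0,0],[0,-0.05,0],0.085],[[0,0,0],[0,-0.1,0],0.085],[[0,0,0],[0,-0.13,0],0.085],[[0,0,0],[0,-0.13,0],0.085],[[0,0,0],[0,-0.13,0],0.085]]'
python3 - <<'E'
from h import *
p=shot("wrist");save(p,"w10.png");w=cloud(p)
print(ring(w,(*M["b"],.0550)),ring(w,(*M["c"],.0715)))
for k in "dcba": 
  try: print(k,mat(p,w,M[k]))
  except Exception: print(k,'-')
to(.4320,.104,.15)
E
```

```text
time_s: 24.5
tool_pos: [0.6268, -0.0789, 0.1502]
orientation: [-1.57, -0.029, 0.031]
ft_force: [-0.4, 1.0, -0.4]
width: 0.0852
(array([ 0.6267, -0.0805]), 1905, np.float64(0.0539)) (array([0.6234, 0.0042]), 2656, np.float64(0.0699))
d (array([0.6202, 0.1103, 0.0516]), 119)
c (array([0.624 , 0.0053, 0.0317]), 373)
b (array([ 0.628 , -0.0796,  0.0319]), 221)
a (array([ 0.631 , -0.1648,  0.0323]), 231)
turn [-0.06 -0.   -0.16] shift [-0.1873  0.0003  0.1901] pos [ 0.6265 -0.0788  0.1496] w 0.0849 t 24.55 F [-0.4 -0.3 -0.6]
```

View pics/w10.png

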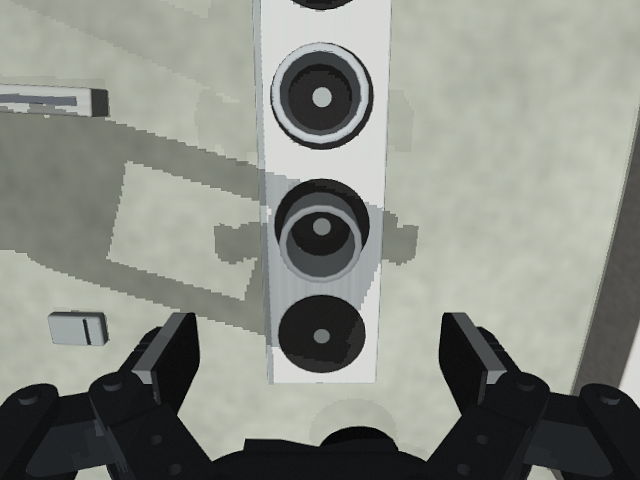

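The third ring stands well centred on mat_b at (320,225). The fourth mat is at (322,335).

```bash
python3 -m creep '[[[0,0,0],[-0.045,0,0.04],0.085],[[0,0,0],[-0.09,0,0.08],0.085],[[0,0,0],[-0.135,0,0.12],0.085],[[0,0,0],[-0.16,0,0.16],0.085],[[0,0,0],[-0.1873,0,0.1901],0.085],[[0,0,0],[-0.1873,0,0.1901],0.085],[[0,0,0],[-0.1873,0,0.1901],0.085],[[0,0,0],[-0.1873,0,0.1901],0.085],[[0,0,0],[-0.1873,0,0.1901],0.085]]'
python3 - <<'E'
from h import *
p=shot("wrist");save(p,"w11.png");w=cloud(p);r=ring(w,(.4315,.104,.024));print(r);to(*r[0],0.0)
E
```

```text
time_s: 25.68
tool_pos: [0.4336, 0.103, 0.151]
orientation: [-1.571, -0.029, 0.029]
ft_force: [0.2, -0.5, -0.7]
width: 0.0849
(array([0.4313, 0.1034]), 1551, np.float64(0.0233))
turn [ 0.   -0.07 -0.02] shift [-0.0022  0.1511  0.0004] pos [0.4335 0.103  0.1511] w 0.0849 t 25.725 F [-0.1 -0.5 -0.2]
```

View pics/w11.png

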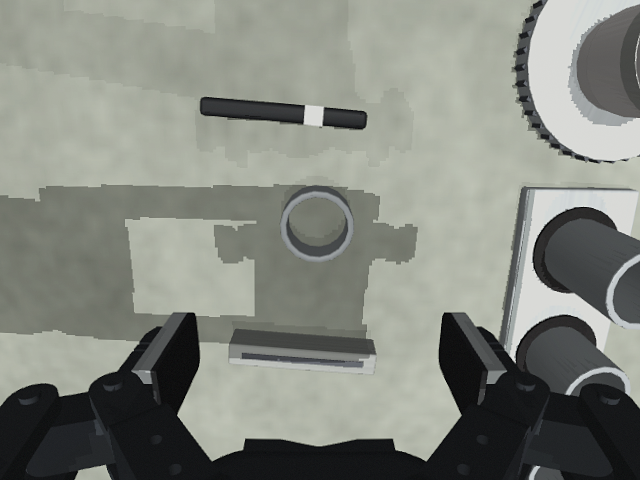

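```bash
python3 -m creep '[[[0,0,0],[-0.002,0.05,0.0004],0.085],[[0,0,0],[-0.002,0.1,0.0004],0.085],[[0,0,0],[-0.002,0.135,0.0004],0.085],[[0,0,0],[-0.002,0.15,0.0004],0.085],[[0,0,0],[-0.002,0.15,0.0004],0.085],[[0,0,0],[-0.002,0.15,0.0004],0.085],[[0,0,0],[-0.002,0.15,0.0004],0.085]]' 30
python3 - <<'E'
from h import *
to(.4313,.1034,0)
p=shot("wrist");save(p,"w12.png")
E
```

```text
time_s: 26.6
tool_pos: [0.432, 0.1039, 0.0022]
orientation: [-1.571, -0.032, 0.028]
ft_force: [-0.1, -0.2, 0.1]
width: 0.085
turn [ 0.01 -0.01  0.12] shift [-0.0007  0.0022 -0.0005] pos [0.432  0.1039 0.0022] w 0.085 t 26.6 F [-0.1 -0.2  0.1]
```

View pics/w12.png

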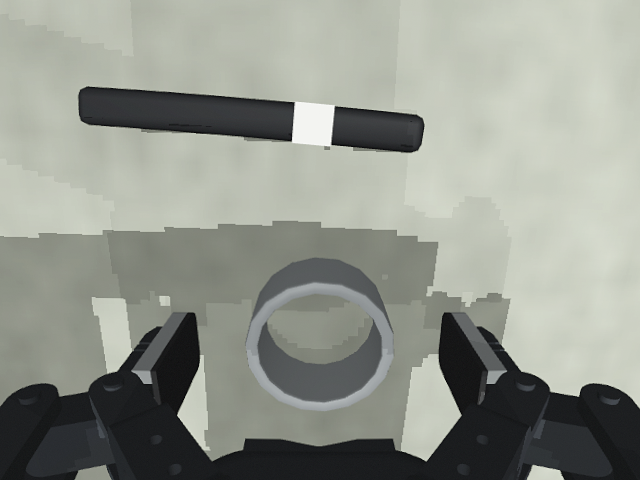

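```bash
python3 -m creep '[[[0,0,0],[-0.0005,0,-0.0003],0.04],[[0,0,0],[-0.0005,0,-0.0003],0.04],[[0,0,0],[-0.0005,0,-0.0003],0.04],[[0,0,0],[-0.0005,0,-0.0003],0.04],[[0,0,0],[-0.0005,0,-0.0003],0.04],[[0,0,0],[-0.0005,0,-0.0003],0.04],[[0,0,0],[-0.0005,0,-0.0003],0.04]]' 40
python3 - <<'E'
from h import *
to(.6308,-.1642,.13)
p=shot("wrist");save(p,"w13.png");r=ring(cloud(p),(.4313,.1034,.0235));print(r)
E
```

```text
time_s: 27.52
tool_pos: [0.4308, 0.1037, 0.002]
orientation: [-1.571, -0.031, 0.029]
ft_force: [-2.1, -0.3, 8.8]
width: 0.0495
turn [ 0.   -0.01  0.04] shift [ 0.1897 -0.1278 -0.2753] pos [0.4308 0.1037 0.002 ] w 0.0495 t 27.525 F [-2.1 -0.3  8.8]
(array([0.4302, 0.1042]), 7969, np.float64(0.0232))
```

View pics/w13.png

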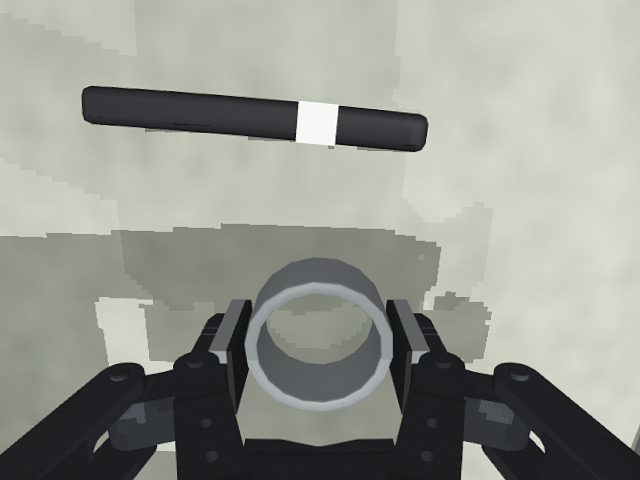

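```bash
python3 -m creep '[[[0,0,0],[0,-0.05,0],0.04],[[0,0,0],[0,-0.11,0],0.04],[[0,0,0],[0.0,-0.13,-0.055],0.04],[[0,0,0],[0.03,-0.13,-0.105],0.04],[[0,0,0],[0.07,-0.13,-0.15],0.04],[[0,0,0],[0.11,-0.13,-0.195],0.04],[[0,0,0],[0.15,-0.13,-0.235],0.04],[[0,0,0],[0.19,-0.13,-0.2755],0.04],[[0,0,0],[0.19,-0.13,-0.2755],0.04],[[0,0,0],[0.19,-0.13,-0.2755],0.04]]'
python3 -m creep '[[[0,0,0],[0,0,0],0.04],[[0,0,0],[0,0,0],0.04],[[0,0,0],[0,0,0],0.04]]'
python3 -c "
from h import *
to(.6312,-.1644,.0165)
p=shot('wrist');save(p,'w14.png')"
```

```text
time_s: 28.82
tool_pos: [0.6301, -0.1639, 0.1303]
orientation: [-1.569, -0.028, 0.032]
ft_force: [-0.0, 0.3, -0.7]
width: 0.0491
time_s: 29.2
tool_pos: [0.6308, -0.1638, 0.1318]
orientation: [-1.571, -0.031, 0.03]
ft_force: [0.6, 0.2, 0.4]
width: 0.0486
turn [0.01 0.04 0.03] shift [ 0.0003  0.1153 -0.0006] pos [ 0.6308 -0.1638  0.1318] w 0.0486 t 29.2 F [0.6 0.2 0.4]
```

View pics/w14.png

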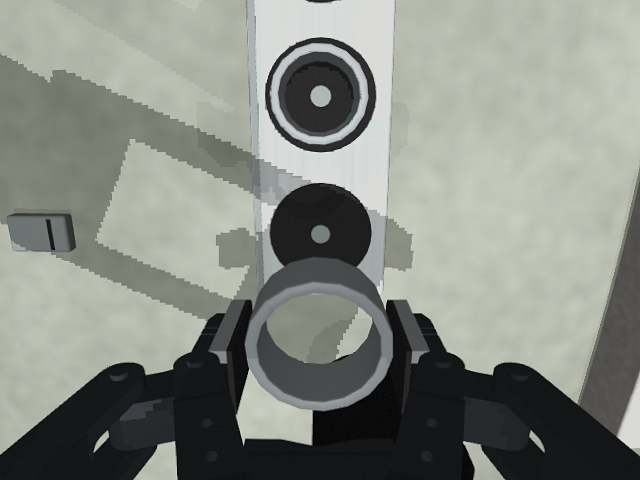

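```bash
python3 -m creep '[[[0,0,0],[0,0.04,-0.0004],0.04],[[0,0,0],[0,0.08,-0.0004],0.04],[[0,0,0],[0,0.112,-0.0004],0.04],[[0,0,0],[0,0.112,-0.0004],0.04],[[0,0,0],[0,0.112,-0.0004],0.04],[[0,0,0],[0,0.112,-0.0004],0.04],[[0,0,0],[0,0.112,-0.0004],0.04]]'
python3 -c "
from h import *
to(.6312,-.1644,.0165)"
```

```text
time_s: 30.12
tool_pos: [0.6315, -0.165, 0.0204]
orientation: [-1.571, -0.031, 0.029]
ft_force: [-0.5, 0.4, -0.8]
width: 0.049
turn [0.04 0.   0.08] shift [-0.0003  0.0039  0.0006] pos [ 0.6315 -0.165   0.0204] w 0.049 t 30.125 F [-0.5  0.4 -0.8]
```

```bash
python3 -m creep '[[[0,0,0],[-0.0003,0.0035,0.0005],0.04],[[0,0,0],[-0.0003,0.0035,0.0005],0.04],[[0,0,0],[-0.0003,0.0035,0.0005],0.04],[[0,0,0],[-0.0003,0.0035,0.0005],0.04]]'
python3 -c "
from h import *
to(.6312,-.1644,.0165)"
```

```text
time_s: 30.62
tool_pos: [0.6307, -0.1643, 0.0158]
orientation: [-1.571, -0.03, 0.03]
ft_force: [0.1, -0.9, -0.9]
width: 0.049
turn [-0. -0. -0.] shift [ 0.0005 -0.0007 -0.0001] pos [ 0.6307 -0.1643  0.0158] w 0.049 t 30.625 F [ 0.1 -0.9 -0.9]
```

```bash
python3 -m creep '[[[0,0,0],[0,0,0],0.085],[[0,0,0],[0,0,0],0.085],[[0,0,0],[0,0,0],0.085],[[0,0,0],[0,0,0],0.085],[[0,0,0],[0,-0.05,0],0.085],[[0,0,0],[0,-0.1,0],0.085],[[0,0,0],[0,-0.15,0],0.085],[[0,0,0],[-0.05,-0.17,0],0.085],[[0,0,0],[-0.1,-0.17,0],0.085],[[0,0,0],[-0.15,-0.17,0],0.085]]'
python3 -m creep '[[[0,0,0],[-0.05,0,0],0.085],[[0,0,0],[-0.12,0,0],0.085],[[0,0,0],[-0.12,0,0],0.085],[[0,0,0],[-0.12,0,0],0.085]]'
python3 - <<'E'
from h import *
for n in ["top","scene","wrist"]:
    p=shot(n);save(p,n+"F.png");w=cloud(p);print(n)
    for k,h in zip("dcba",(.072,.056,.04,.024)):
        try: print(k,"ring",ring(w,(*M[k],.0155+h)))
        except Exception as e: print(k,"-")
    if n!="wrist":
        q={k:v for k,v in p.items() if k!="st"}
        for o in ["lens_mid","mug_mid"]: print(o,[(np.round(r["bbox"]),r["p"]) for r in manip.find_in(q,o)][:1])
E
```

```text
time_s: 31.88
tool_pos: [0.4795, -0.17, 0.1863]
orientation: [-1.571, -0.031, 0.03]
ft_force: [-1.3, -0.7, 0.7]
width: 0.085
time_s: 32.38
tool_pos: [0.3612, -0.1751, 0.1864]
orientation: [-1.572, -0.03, 0.028]
ft_force: [0.8, 1.2, 0.1]
width: 0.0855
top
d ring (array([0.6199, 0.0904]), 188, np.float64(0.0873))
c ring (array([0.6226, 0.0051]), 173, np.float64(0.071))
b ring (array([ 0.6264, -0.0801]), 167, np.float64(0.0552))
a ring (array([ 0.6297, -0.1647]), 166, np.float64(0.0389))
lens_mid [(array([209., 187., 242., 227.]), 0.59)]
mug_mid [(array([452., 156., 506., 208.]), 0.86)]
scene
d ring (array([0.6239, 0.0912]), 238, np.float64(0.0853))
c ring (array([0.6264, 0.006 ]), 198, np.float64(0.0693))
b ring (array([ 0.6296, -0.0787]), 160, np.float64(0.0533))
a ring (array([ 0.6319, -0.1628]), 146, np.float64(0.0369))
lens_mid [(array([334., 307., 379., 365.]), 0.62)]
mug_mid [(array([151., 161., 205., 212.]), 0.82)]
wrist
d ring (array([0.6229, 0.0904]), 0, np.float64(nan))
c ring (array([0.6262, 0.0055]), 0, np.float64(nan))
b ring (array([ 0.6294, -0.0795]), 0, np.float64(nan))
a ring (array([ 0.6274, -0.1643]), 17, np.float64(0.0345))
  return _methods._mean(a, axis=axis, dtype=dtype,
  ret = ret.dtype.type(ret / rcount)
```

View pics/sceneF.png

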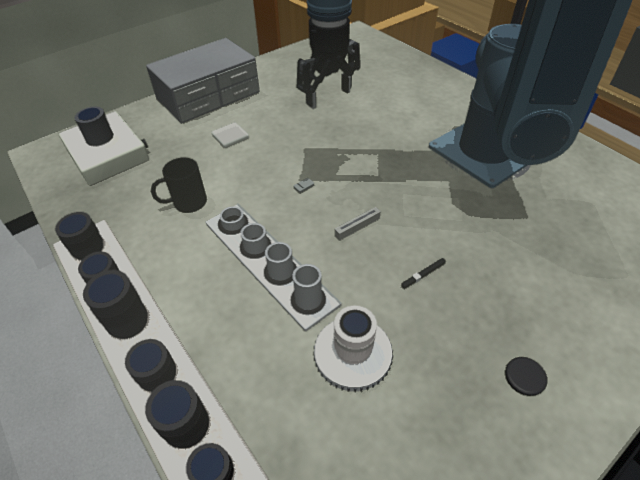

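View pics/topF.png

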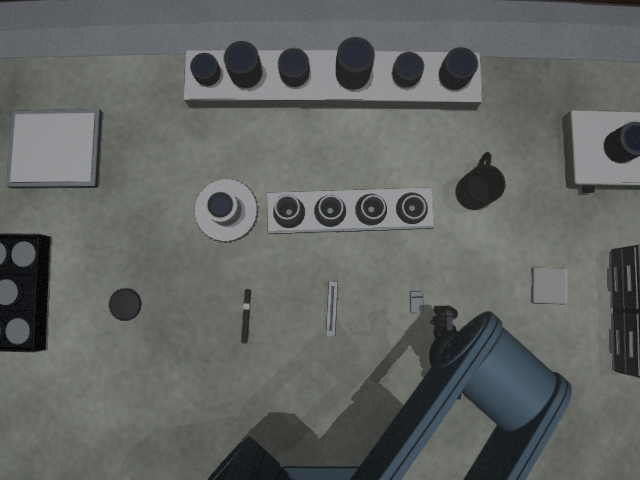

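All four rings stand upright and in order, each within about 1.5–2 mm of its mat centre. In the scene view they run from (309,287) beside the lens down to (232,218) beside the mug. The lens and mug haven't moved, and the arm is clear.

```bash
python3 -c "
from station import manip
print(manip.state()['time_s']);print(manip.job_done())"
```

```text
32.725
the job is handed in; nothing more can be done
None
```

The four chrome rings are standing on the display rail in order of height, and I handed the job in at 32.7 s. The 72 mm ring is on mat_d beside the white lens, then 56 mm on mat_c, 40 mm on mat_b, and 24 mm on mat_a at the mug's end.

- **72 mm ring:** it first landed about 2.5 mm off centre, so I gripped it again and moved it.
- **Final check:** in the top and scene pictures all four rings stand upright, each within about 2 mm of its mat's centre as measured by the same camera. The wrist camera was turned away from the rail by then, so its last picture added nothing.
- **Camera disagreement:** the scene camera puts everything 2–4 mm farther out in x and 1–2 mm in y than the top camera. I worked mainly from the top and wrist cameras, which agreed with each other.
- **Lens and mug:** both are where they were in the pictures, and the arm was clear of everything at the end.

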